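Pull the proof press bed out to its marker and hold it

TASK

Take the red-handled pull pin out of the tool block and stand it upright in the brass socket of the proof press bed, pushed fully down to its shoulder while the bed is still home. Then, by the pin alone, pull the sprung bed out towards the robot until its red pointer bar is in line with the yellow marker, and finish still holding the pin so that the bed stays there: do not let go. Leave the other tools and everything else on the bench where they are.

Things in the scene. Friction and masses are not known exactly. Their poses are not given: they have to be found in the camera images.
- pin: Loose pull pin standing in the tool block: round red handle (22 mm wide) on a steel shank, 118 mm long, about 150 g. Origin: centre of its lower end; z up along it. Shank 12 mm wide, tapered over its last 5 mm, 36 mm long up to a steel shoulder (26 mm wide, 36 to 41 mm above the origin); handle from 41 to 115 mm, small steel cap above. Seated, the shoulder rests on the hole's rim.
- tool_block: Light wooden block, fixed, 60 x 210 x 45 mm (x, y, z). Origin: centre of its underside; y runs along its row of three holes (at y = -70, 0 and 70 mm), 15 mm wide, 40 mm deep. The pin and two other tools stand in them, shoulders on the block's top; which is in which hole varies.
- socket (a point): Centre of the mouth of the hole in the brass boss (50 x 50 mm) at the near end of the press bed, 75 mm above the table. Hole 15 mm wide, 2 mm chamfer, 42 mm deep, vertical. Moves with the bed. Axes as the press: x points into the press away from the robot, the bed is pulled along -x, y left, z up.
- pointer (a point): Outer end of the red pointer bar (5 mm wide along the travel) on the right-hand (-y) edge of the bed, 60 mm behind the socket along the press's x and 85 mm to its right, 58 mm above the table. Moves with the bed; axes as the press.
- marker: Yellow marker bar, 5 mm wide along the travel, clipped to the right-hand rail of the press, fixed; its place along the rail varies (the bed comes out 50 to 88 mm). Origin: inner end of the bar, 51 mm above the table; the bar rises 12 mm above it. Axes as the press. The pointer is in line with it when both are at the same place along the press's x.
- bed (a joint): How far the bed is out, in m: 0 home, 0.115 at its end stop. It grows as the bed comes out along the press's -x. A spring drives it home: about 3 N at home, growing by 0.7 N per cm (9 N at 88 mm); it runs home if let go.
- press: Small grey proofing press, fixed, with a sprung flat bed under a dark steel roller. Origin: on the table under the socket with the bed home; x into the press, z up. Base x = -150 to 270 mm, 200 mm wide; rails 50 mm high at y = -80 and 80 mm; roller and cheeks (x = 147 to 233 mm) up to 150 mm high. A wooden block lies on the bed, top 57 mm, from 90 mm behind the socket.
- burnisher: Black-handled burnisher standing in the tool block, 112 mm long, up to 26 mm wide; leave alone. Origin at its lower end.
- scraper: Dark wooden-handled scraper standing in the tool block, 112 mm long, up to 26 mm wide; leave alone. Origin at its lower end.
- ink_can: Ink can with a blue label, 80 mm in diameter, 70 mm high, standing to the right at the back; leave alone. Origin at the centre of its underside.
- ink_jar: Amber glass ink jar, 64 mm in diameter, 80 mm high, on the left; leave alone. Origin at the centre of its underside.
- mug: Blue mug, 80 mm in diameter, 90 mm high, on the left; leave alone. Origin at the centre of its underside.
- wood_letter: Flat dark wooden printing block, 50 x 80 x 23 mm, lying in front of the robot; leave alone. Origin at the centre of its underside.
- ink_knife: Ink spatula, 280 x 65 mm, lying on the left near the robot; leave alone. Origin near its middle, on the table.
Not all that is in view belongs to the job. What is meant by the pin is not white, and is the larger of those in its own colour.

How it is judged:
By the outcome, as a careful person would: the job done as asked, in the order asked, and still so for the second after the job is handed in, while the arm keeps its last pose, push and grip.
It also fails if it takes over 53 s, if anything falls off the work surface, if the arm or the gripper's body presses on something with over 40 N, if the wrist force passes 120 N, or if a joint passes its speed limit or range.

ROBOT

A 7-joint arm with a two-finger parallel gripper is mounted at the origin on the work surface. World frame = base frame: x ahead of the robot, y to its left, z up, the work surface at z = 0. Lengths are in m, angles in rad, forces in N, time in s.
With the tool pointing down it reaches from about 0.35 to 0.9 m from the base axis. Payload 7.2 kg.
Tool frame: the origin (TCP) lies at the very end of the fingers, on their centre line; the grasp point (between the pads) lies behind it (manip.tcp_to_grasp is the z of the grasp point in the tool frame, in m); z points along the fingers, y is the line along which they close (so a half turn about z gives the same grasp; the last joint's range is limited). The gripper opens to 88 mm and grips with 3 to 60 N. Pads are 20 mm wide; open, the fingers measure 115 mm over their backs; the gripper's body (75 mm by 178 mm) begins 61 mm behind the grasp point.
Start: joints at [-1.368, 0.411, -0.013, 1.596, 0.006, 1.134, -0.082], TCP at [0.167, 0.602, 0.223] pointing down, gripper open.
Joint ranges: [-2.95, 2.95], [-0.29, 1.99], [-1.47, 1.44], [0.14, 2.54], [-1.03, 4.17], [0.13, 1.85], [-2.86, 2.86]. Speed limits (rad/s): [2.39, 2.39, 3.01, 3.01, 3.14, 3.14, 3.14].

INTERFACE

Orientations are given as a unit quaternion [x, y, z, w].
In Python, from workcell import sense, imaging, ticket, manip gives the robot as it stands.
- The arm moves only by the tool send_rows, never from a script. Its argument "commands" is a list of rows, each an object with "gripper": the closure, from 0 (fully open) to 1 (shut); "slide": the shift along the tool's x, y, z in mm, a list of three; "delta_rot": the turn, a rotation vector about the tool's x, y, z in rad, a list of three. In form: [{"gripper": gripper, "slide": [dx, dy, dz], "delta_rot": [ax, ay, az]}, ...]. A call has 1 to 8 rows; each row shifts and turns the commanded pose from where the row before left it, along the tool's axes as they then stand; what a row does not reach is not made up. A row lasts 1/12 s, in which the tool goes at most 41.7 mm and 7.16 degrees, less where a joint would pass 70% of its speed; a pose out of reach is approached as far as the arm can. A call is refused whole if a number of a shift passes 41.7 or a number of a turn 0.125, either way. A call with a gripper value outside its range is refused whole. The fingers move at their own pace and stop on an object; "force" is the grip in N (left out, the last holds). Time passes only in rows, so rows that do not move let the fingers close. It gives the time, the measured TCP pose, the force, the opening and the grip force at its end, in the units of the state.
- sense(): the state, without advancing time (a new reading comes with each control period).
- imaging.snapshot(name): name is "side" or "top"; returns the picture (384x512x3 uint8, red, green, blue); there is no depth.
- imaging.calibration(name): a dict with "intrinsics" (3x3 intrinsics, pixels), "k1" (the pictures are not rectified: a ray, as slopes to the right and down, at radius r is drawn at 1 + k1 r^2 times it, then the intrinsics apply), "view" (4x4, takes a point from world to camera coordinates). Camera axes: x right, y up, looking along -z (the intrinsics and any distortion apply to the point x, -y, -z); pixel columns grow to the right and rows downward; lengths in m; the calibration is good to about 2 mm. A picture is of the moment at which its call begins. calibration takes no time and is no camera call.
- ticket.hand_in(): hands the job in; it is judged then, once.
The state is a dict: "t": time; "joint_positions": joint angles; "joint_velocities": joint speeds; "effort": joint torques, N m; "tool_pos": TCP position; "eef_rot": TCP orientation; "wrist_force": force on the tool from outside, world axes, zero at the start; "moment": the same for the moment, N m; "opening": finger opening in m; "finger_force": force on a finger pad.
Only numpy, scipy, OpenCV 4.12 (cv2) and the standard library are available. Lean on these libraries where they do the work, as an engineer would, in place of code of your own. Each camera call takes 0.05 s, during which the arm holds its last target. There are 200 camera calls.

## Working session

There is one attempt and no reset: what is moved stays moved. The work goes in short steps, Python scripts to look and compute and a tool call to move; the robot and the scene stay as the last step left them, time stands still between calls to the robot, and variables do not carry over. Pictures are saved under pics/ and viewed, at most 10 in all, crops included, and the job is handed in when it is done.

Besides the shell and the picture viewer there is one more tool, called after "Call:" by a JSON object that holds its "op" and its "data". send_rows: Moves the arm, as the interface text tells. Its arguments: {"type":"object","properties":{"commands":{"type":"array"},"force":{"type":"number"}},"required":["commands"]}

```bash
mkdir -p pics; ls
python3 - <<'E'
from workcell import sense, imaging, ticket, manip
import cv2,numpy as np
s=sense();print({k:np.round(v,3).tolist() for k,v in s.items()}, manip.tcp_to_grasp)
for n in("side","top"):
    im=imaging.snapshot(n);cv2.imwrite(f"pics/{n}0.png",im[:,:,::-1]);c=imaging.calibration(n)
    print(n,np.round(c["intrinsics"],1).tolist(),c["k1"],np.round(c["view"],3).tolist())
a=cv2.imread("pics/side0.png");b=cv2.imread("pics/top0.png")
E
```

```text
pics
{'t': 0.0, 'joint_positions': [-1.368, 0.412, -0.013, 1.597, 0.006, 1.134, -0.082], 'joint_velocities': [-0.002, 0.001, -0.002, -0.0, 0.0, 0.0, 0.001], 'effort': [-0.0, -58.796, 0.641, -29.109, -0.054, 0.018, 0.0], 'tool_pos': [0.167, 0.602, 0.222], 'eef_rot': [0.135, 0.991, -0.001, -0.0], 'wrist_force': [-0.002, -0.114, -0.45], 'moment': [0.036, -0.025, 0.006], 'finger_force': 0.0, 'opening': 0.088} -0.0187
side [[382.2, 0.0, 255.2], [0.0, 382.2, 196.2], [0.0, 0.0, 1.0]] 0.010784604755225823 [[0.681, -0.732, 0.012, -0.309], [0.379, 0.366, 0.85, -0.251], [-0.627, -0.574, 0.527, -0.744], [0.0, 0.0, 0.0, 1.0]]
top [[414.7, 0.0, 261.1], [0.0, 414.7, 190.5], [0.0, 0.0, 1.0]] 0.02623975202358503 [[-0.029, -1.0, 0.009, 0.043], [0.996, -0.028, 0.09, -0.521], [-0.09, 0.012, 0.996, -1.117], [0.0, 0.0, 0.0, 1.0]]
```

View pics/side0.png

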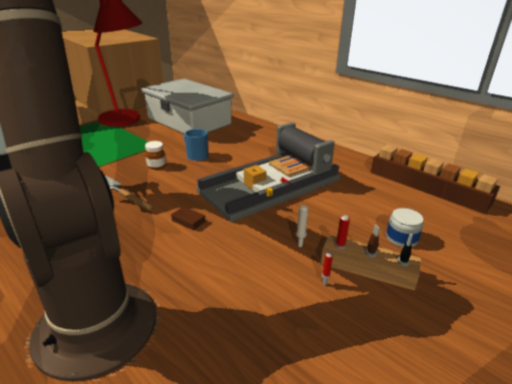

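View pics/top0.png

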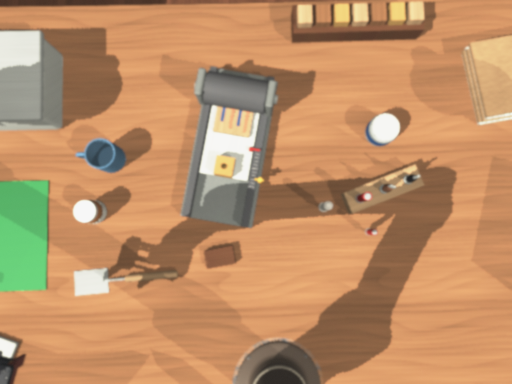

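Red candidates: the pin in the block (side 343,230; top 365,197) and a smaller free-standing red one (side 327,268; top 372,232). A white one stands at side 303,226 and top 326,207. The larger red one in the block fits the description, so I'll confirm it in a crop.

```bash
cat > h.py <<'E'
import numpy as np, cv2
from workcell import sense, imaging, ticket, manip
def ray(n,u,v):
    c=imaging.calibration(n);K=np.array(c["intrinsics"]);V=np.array(c["view"])
    d=np.array([(u-K[0,2])/K[0,0],(v-K[1,2])/K[1,1]]);s=d.copy()
    for _ in range(10): s=d/(1+c["k1"]*(s@s))
    R=V[:3,:3];return -R.T@V[:3,3], R.T@np.array([s[0],-s[1],-1])
def plane(n,u,v,z):
    o,d=ray(n,u,v);return o+d*(z-o[2])/d[2]
def proj(n,p):
    c=imaging.calibration(n);K=np.array(c["intrinsics"]);V=np.array(c["view"])
    q=V[:3,:3]@p+V[:3,3];s=np.array([q[0],-q[1]])/-q[2];s=s*(1+c["k1"]*(s@s))
    return K[:2,:2]@s+K[:2,2]
def two(a,b):  # a,b=(u,v) side, top
    (o1,d1),(o2,d2)=ray("side",*a),ray("top",*b)
    t=np.linalg.lstsq(np.c_[d1,-d2],o2-o1,rcond=None)[0]
    p,q=o1+t[0]*d1,o2+t[1]*d2;return (p+q)/2,np.linalg.norm(p-q)
def blobs(im,lo,hi,amin=4):  # im RGB, HSV ranges
    m=cv2.inRange(cv2.cvtColor(im,cv2.COLOR_RGB2HSV),lo,hi)
    n,l,s,c=cv2.connectedComponentsWithStats(m)
    return [(int(s[i,4]),s[i,:4].tolist(),np.round(c[i],1).tolist()) for i in range(1,n) if s[i,4]>=amin]
E
python3 - <<'E'
from h import *
S=cv2.imread("pics/side0.png")[:,:,::-1];T=cv2.imread("pics/top0.png")[:,:,::-1]
def cr(im,x,y,w,h,k):return cv2.resize(im[y:y+h,x:x+w],None,fx=k,fy=k,interpolation=cv2.INTER_CUBIC)
A=np.vstack([np.hstack([cr(S,290,200,130,96,3),cr(T,310,150,130,96,3)]),np.hstack([cr(S,220,145,130,96,3),cr(T,180,110,130,96,3)])])
cv2.imwrite("pics/crop1.png",A[:,:,::-1].copy());print(A.shape)
for n,im in(("S",S),("T",T)):
    print(n,"red",[b for b in blobs(im,(0,170,110),(6,255,255))+blobs(im,(172,150,90),(179,255,255)) if 220<b[2][0]<420 and b[2][1]>110])
    print(n,"yel",[b for b in blobs(im,(18,150,150),(32,255,255)) if 180<b[2][0]<350 and b[2][1]>100])
E
```

```text
(576, 780, 3)
S red [(18, [281, 178, 7, 5], [283.8, 180.1]), (134, [340, 218, 10, 28], [343.9, 232.1]), (129, [323, 256, 9, 20], [326.8, 265.7])]
S yel [(215, [244, 165, 22, 22], [251.8, 173.7]), (20, [266, 188, 6, 6], [268.6, 189.6])]
T red []
T yel [(4, [260, 180, 4, 3], [261.5, 181.2])]
```

View pics/crop1.png

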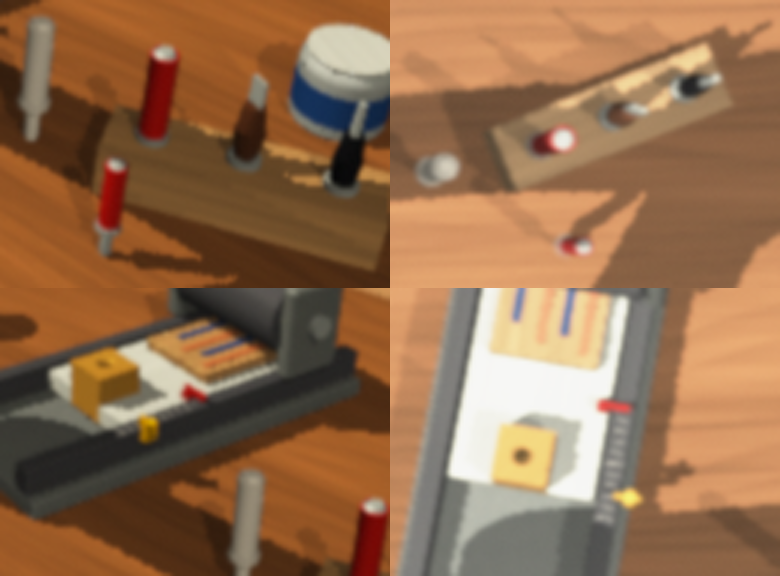

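The crop confirms it: the red pin, in the block's left hole, has its cap at side (345,217) and top (367,197). It is longer than the free-standing red one. The boss hole is at side (255,170) and top (224,166), the pointer end at top (261,150), and the marker at top (259,180) and side (270,192).

Run:
```python
from h import *
r=lambda p:np.round(np.array(p)*1000,1).tolist()
S=[("pin cap",(345.3,217),(367.3,196.7),.127),("hole",(255,170),(224,166),.075),("pointer",(288.3,180.7),(260.7,150),.058),("marker",(270,191.5),(259.8,179.7),.06)]
P={}
for k,a,b,z in S:
    p,e=two(a,b);P[k]=plane("top",*b,z);print(k,"tri",r(p),round(e*1000,1),"top-plane",r(P[k]),"side-plane",r(plane("side",*a,z)))
d=(P["pointer"]-P["hole"])[:2];print("len",np.linalg.norm(d),"yaw from pointer",np.degrees(np.arctan2(d[1],d[0])-np.arctan2(-85,60)))
# press yaw from roller-end/ rail edges; block yaw: long dark/wood edges
c=[(310+(x-390)/3,150+y/3) for x,y in((516,188),(733,103),(491,130),(710,43))]
c=[plane("top",*q,.045)[:2] for q in c];
for i,j in((0,1),(2,3)):e=c[i]-c[j];print("block row yaw",np.degrees(np.arctan2(e[1],e[0])),np.linalg.norm(e))
tl=[plane("top",x,y,.05)[:2] for x,y in((186,215),(200,108))];e=tl[1]-tl[0];print("left rail yaw",np.degrees(np.arctan2(e[1],e[0])))
```

```text
pin cap tri [490.2, -236.4, 124.9] 1.7 top-plane [489.5, -235.1, 127.0] side-plane [488.2, -238.3, 127.0]
hole tri [585.3, 124.8, 73.6] 0.7 top-plane [584.8, 124.9, 75.0] side-plane [583.6, 122.7, 75.0]
pointer tri [627.2, 27.7, 58.2] 2.6 top-plane [628.1, 26.7, 58.0] side-plane [626.4, 28.7, 58.0]
marker tri [548.2, 31.5, 53.7] 0.3 top-plane [547.6, 31.4, 60.0] side-plane [540.1, 24.8, 60.0]
len 0.10733759001113534 yaw from pointer -11.409489756455656
block row yaw 109.65717710128118 0.2110447082144521
block row yaw 110.00795880036269 0.2143663220772971
left rail yaw -8.20883941264476
```

Call:
{"op": "send_rows", "data": {"commands": [{"gripper":0,"slide":[0,0,0],"delta_rot":[0,0,0.119]},{"gripper":0,"slide":[0,0,0],"delta_rot":[0,0,0.119]},{"gripper":0,"slide":[0,0,0],"delta_rot":[0,0,0.119]},{"gripper":0,"slide":[0,0,0],"delta_rot":[0,0,0.119]},{"gripper":0,"slide":[0,0,0],"delta_rot":[0,0,0.119]},{"gripper":0,"slide":[0,0,0],"delta_rot":[0,0,0.119]},{"gripper":0,"slide":[0,0,0],"delta_rot":[0,0,0.119]},{"gripper":0,"slide":[0,0,0],"delta_rot":[0,0,0.119]}]}}

```text
t: 0.77
tool_pos: [0.1671, 0.6019, 0.2222]
eef_rot: [0.576, 0.817, -0.0, 0.0]
wrist_force: [-0.9, -0.3, -0.2]
opening: 0.0878
finger_force: 0.0
```

Call:
{"op": "send_rows", "data": {"commands": [{"gripper":0,"slide":[-38.7,8.4,0],"delta_rot":[0,0,0]},{"gripper":0,"slide":[-38.7,8.4,0],"delta_rot":[0,0,0]},{"gripper":0,"slide":[-38.7,8.4,0],"delta_rot":[0,0,0]},{"gripper":0,"slide":[-38.7,8.4,0],"delta_rot":[0,0,0]},{"gripper":0,"slide":[-38.7,8.4,0],"delta_rot":[0,0,0]},{"gripper":0,"slide":[-38.7,8.4,0],"delta_rot":[0,0,0]},{"gripper":0,"slide":[-38.7,8.4,0],"delta_rot":[0,0,0]},{"gripper":0,"slide":[-38.7,8.4,0],"delta_rot":[0,0,0]}]}}

```text
t: 1.43
tool_pos: [0.3364, 0.3322, 0.2226]
eef_rot: [0.574, 0.819, -0.0, -0.0]
wrist_force: [0.1, 0.0, 0.6]
opening: 0.0875
finger_force: 0.0
```

Call:
{"op": "send_rows", "data": {"commands": [{"gripper":0,"slide":[-38.7,8.4,0],"delta_rot":[0,0,0]},{"gripper":0,"slide":[-38.7,8.4,0],"delta_rot":[0,0,0]},{"gripper":0,"slide":[-38.7,8.4,0],"delta_rot":[0,0,0]},{"gripper":0,"slide":[-38.7,8.4,0],"delta_rot":[0,0,0]},{"gripper":0,"slide":[-36.1,-7,0],"delta_rot":[0,0,0]},{"gripper":0,"slide":[-36.1,-7,0],"delta_rot":[0,0,0]},{"gripper":0,"slide":[-36.1,-7,0],"delta_rot":[0,0,0]},{"gripper":0,"slide":[-36.1,-7,0],"delta_rot":[0,0,0]}]}}

```text
t: 2.1
tool_pos: [0.443, 0.0529, 0.2225]
eef_rot: [0.574, 0.819, 0.0, -0.0]
wrist_force: [1.2, 0.8, 1.4]
opening: 0.0879
finger_force: 0.0
```

Call:
{"op": "send_rows", "data": {"commands": [{"gripper":0,"slide":[-36.1,-7,0],"delta_rot":[0,0,0]},{"gripper":0,"slide":[-36.1,-7,0],"delta_rot":[0,0,0]},{"gripper":0,"slide":[-36.1,-7,0],"delta_rot":[0,0,0]},{"gripper":0,"slide":[-36.1,-7,0],"delta_rot":[0,0,0]},{"gripper":0,"slide":[-36.1,-7,0],"delta_rot":[0,0,0]},{"gripper":0,"slide":[-36.1,-7,0],"delta_rot":[0,0,0]},{"gripper":0,"slide":[-36.1,-7,0],"delta_rot":[0,0,0]},{"gripper":0,"slide":[-36.1,-7,0],"delta_rot":[0,0,0]}]}}

```text
t: 2.77
tool_pos: [0.489, -0.2374, 0.2224]
eef_rot: [0.574, 0.819, 0.0, -0.0]
wrist_force: [1.1, 0.9, 0.9]
opening: 0.0878
finger_force: 0.0
```

Run:
```python
from h import *
s=sense();print(s["t"],np.round(s["tool_pos"],4),np.round(s["eef_rot"],3))
a=imaging.snapshot("side");b=imaging.snapshot("top")
cv2.imwrite("pics/s1.png",a[:,:,::-1]);cv2.imwrite("pics/t1.png",b[:,:,::-1])
cv2.imwrite("pics/c1.png",cv2.resize(a[130:310,250:450],None,fx=3,fy=3)[:,:,::-1])
```

```text
2.7667 [ 0.489  -0.2374  0.2224] [ 0.574  0.819  0.    -0.   ]
```

View pics/c1.png

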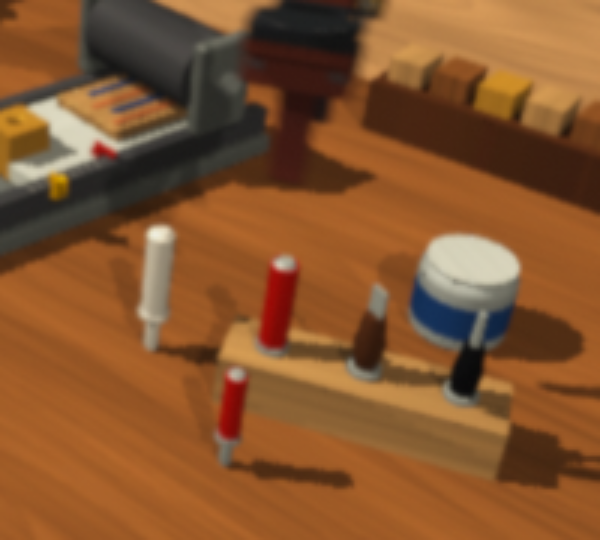

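The gripper is centred above the pin, with its tip at about crop (290,185) and the pin cap at crop (284,262). The small red one stands clear in front, so I narrow the opening a little and go down.

Call:
{"op": "send_rows", "data": {"commands": [{"gripper":0.35,"slide":[1,0,0],"delta_rot":[0,0,0]},{"gripper":0.35,"slide":[0,0,25],"delta_rot":[0,0,0]},{"gripper":0.35,"slide":[0,0,30],"delta_rot":[0,0,0]},{"gripper":0.35,"slide":[0,0,30],"delta_rot":[0,0,0]},{"gripper":0.35,"slide":[0,0,30],"delta_rot":[0,0,0]},{"gripper":0.35,"slide":[0,0,22],"delta_rot":[0,0,0]},{"gripper":0.35,"slide":[0,0,10],"delta_rot":[0,0,0]},{"gripper":0.35,"slide":[0,0,0],"delta_rot":[0,0,0]}], "force": 45}}

```text
t: 3.53
tool_pos: [0.4876, -0.2327, 0.0737]
eef_rot: [0.573, 0.819, -0.0, -0.002]
wrist_force: [0.1, 0.3, -0.0]
opening: 0.057
finger_force: 0.0
```

Call:
{"op": "send_rows", "data": {"commands": [{"gripper":1,"slide":[0,0,0],"delta_rot":[0,0,0]},{"gripper":1,"slide":[0,0,0],"delta_rot":[0,0,0]},{"gripper":1,"slide":[0,0,0],"delta_rot":[0,0,0]},{"gripper":1,"slide":[0,0,0],"delta_rot":[0,0,0]},{"gripper":1,"slide":[0,0,0],"delta_rot":[0,0,0]},{"gripper":1,"slide":[0,0,0],"delta_rot":[0,0,0]}]}}

```text
t: 4.03
tool_pos: [0.4894, -0.2349, 0.0763]
eef_rot: [0.574, 0.819, 0.0, 0.001]
wrist_force: [6.6, 2.0, 0.8]
opening: 0.0208
finger_force: 26.5
```

Call:
{"op": "send_rows", "data": {"commands": [{"gripper":1,"slide":[0,0,-10],"delta_rot":[0,0,0]},{"gripper":1,"slide":[0,0,-15],"delta_rot":[0,0,0]},{"gripper":1,"slide":[0,0,-20],"delta_rot":[0,0,0]},{"gripper":1,"slide":[0,0,-30],"delta_rot":[0,0,0]},{"gripper":1,"slide":[0,0,-30],"delta_rot":[0,0,0]},{"gripper":1,"slide":[0,0,-25],"delta_rot":[0,0,0]},{"gripper":1,"slide":[0,0,-10],"delta_rot":[0,0,0]},{"gripper":1,"slide":[0,0,0],"delta_rot":[0,0,0]}]}}

```text
t: 4.7
tool_pos: [0.4895, -0.2355, 0.218]
eef_rot: [0.574, 0.819, 0.001, 0.002]
wrist_force: [-0.0, 0.0, -3.0]
opening: 0.0205
finger_force: 45.0
```

Run:
```python
from h import *
s=sense();print(s["t"],np.round(s["tool_pos"],4),np.round(s["eef_rot"],3),s["opening"],np.round(s["wrist_force"],1))
a=imaging.snapshot("side");b=imaging.snapshot("top")
A=np.hstack([cv2.resize(a[110:310,250:380],None,fx=3,fy=3),cv2.resize(b[50:250,170:300],None,fx=3,fy=3)])
cv2.imwrite("pics/c2.png",A[:,:,::-1])
```

```text
4.7 [ 0.4895 -0.2355  0.218 ] [0.574 0.819 0.001 0.002] 0.020496160144132525 [-0.  0. -3.]
```

View pics/c2.png

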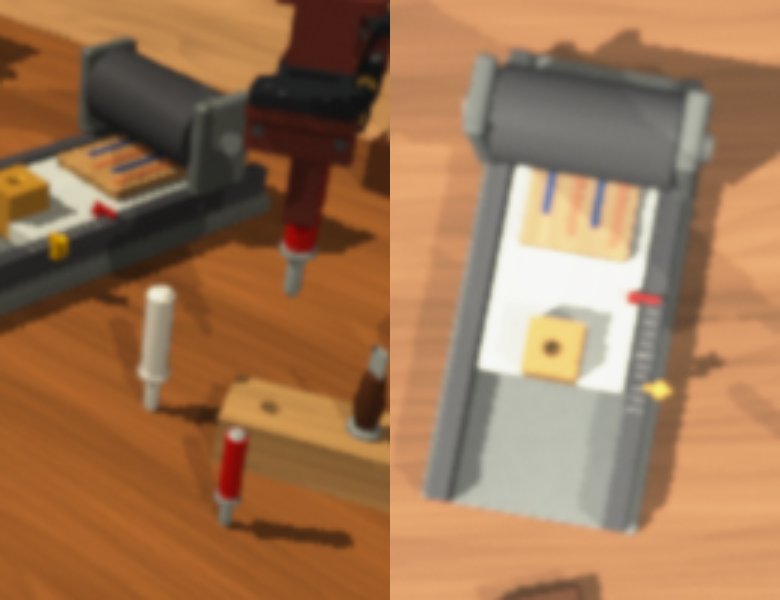

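The pin is held, shank tip at crop (291,294), and its hole at crop (270,407) is empty. The other tools have not moved. Next: the press yaw from the bed and rail edges, and a check of the pin tip.

Run:
```python
from h import *
f=lambda x,y:(170+(x-390)/3,50+y/3)
for k,a,b,z,off in (("bedleft",(480,370),(513,168),.055,0),("bednear",(480,370),(630,392),.055,90),("railL",(425,497),(482,150),.05,0),("nearend",(425,497),(635,532),.04,90),("boss near",(523,377),(581,383),.075,90),("boss left",(523,377),(531,316),.075,0)):
    e=(plane("top",*f(*b),z)-plane("top",*f(*a),z))[:2];print(k,np.round(np.degrees(np.arctan2(e[1],e[0]))+off,1),np.linalg.norm(e))
print("hole",plane("top",*f(551.5,348),.075))
t=sense()["tool_pos"]
for z in(.145,.151,.157):print(z,proj("side",np.array([t[0],t[1],z])))
print("seen",250+291/3,110+294/3)
p=np.array(plane("top",*f(660,298),.058));q=plane("top",*f(657,390),.063);print(p,q)
```

```text
bedleft -10.1 0.18644425237760745
bednear -10.0 0.13537458010653805
railL -10.0 0.31899894138226426
nearend -11.1 0.19076295963827347
boss near -7.5 0.051111235942668455
boss left -8.5 0.05451077566833967
hole [0.58479225 0.12535198 0.075     ]
0.145 [344.89149343 209.54080733]
0.151 [345.26391569 207.25726633]
0.157 [345.63923838 204.95639056]
seen 347.0 208.0
[0.62997609 0.02854009 0.058     ] [0.54648037 0.03362581 0.063     ]
```

Call:
{"op": "send_rows", "data": {"commands": [{"gripper":1,"slide":[0,0,0],"delta_rot":[0,0,0.105]},{"gripper":1,"slide":[0,0,0],"delta_rot":[0,0,0.105]},{"gripper":1,"slide":[0,0,0],"delta_rot":[0,0,0.105]},{"gripper":1,"slide":[0,0,0],"delta_rot":[0,0,0.105]},{"gripper":1,"slide":[0,0,0],"delta_rot":[0,0,0.104]},{"gripper":1,"slide":[15,1.4,0],"delta_rot":[0,0,0]},{"gripper":1,"slide":[30,2.5,0],"delta_rot":[0,0,0]},{"gripper":1,"slide":[37,3,0],"delta_rot":[0,0,0]}]}}

```text
t: 5.47
tool_pos: [0.5082, -0.1565, 0.2138]
eef_rot: [0.768, 0.64, -0.002, -0.001]
wrist_force: [1.2, 1.4, -1.2]
opening: 0.0206
finger_force: 45.0
```

Call:
{"op": "send_rows", "data": {"commands": [{"gripper":1,"slide":[37,3,0],"delta_rot":[0,0,0]},{"gripper":1,"slide":[37,3,0],"delta_rot":[0,0,0]},{"gripper":1,"slide":[37,3,0],"delta_rot":[0,0,0]},{"gripper":1,"slide":[37,3,0],"delta_rot":[0,0,0]},{"gripper":1,"slide":[37,3,0],"delta_rot":[0,0,0]},{"gripper":1,"slide":[37,3,0],"delta_rot":[0,0,0]},{"gripper":1,"slide":[37,3,0],"delta_rot":[0,0,0]},{"gripper":1,"slide":[20,2,0],"delta_rot":[0,0,0]}]}}

```text
t: 6.13
tool_pos: [0.5806, 0.1207, 0.2128]
eef_rot: [0.765, 0.644, -0.001, -0.001]
wrist_force: [0.3, 0.5, -2.7]
opening: 0.0202
finger_force: 45.0
```

Call:
{"op": "send_rows", "data": {"commands": [{"gripper":1,"slide":[10,1.5,10],"delta_rot":[0,0,0]},{"gripper":1,"slide":[0,0,15],"delta_rot":[0,0,0]},{"gripper":1,"slide":[0,0,15],"delta_rot":[0,0,0]},{"gripper":1,"slide":[0,0,5],"delta_rot":[0,0,0]},{"gripper":1,"slide":[0,0,0],"delta_rot":[0,0,0]},{"gripper":1,"slide":[0,0,0],"delta_rot":[0,0,0]}]}}

```text
t: 6.63
tool_pos: [0.5842, 0.1235, 0.1699]
eef_rot: [0.767, 0.642, -0.001, -0.0]
wrist_force: [-0.6, 0.1, -1.5]
opening: 0.0203
finger_force: 45.0
```

Run:
```python
from h import *
s=sense();t=s["tool_pos"];print(s["t"],np.round(t,4),np.round(s["eef_rot"],3),s["opening"],np.round(s["wrist_force"],1))
a=imaging.snapshot("side");b=imaging.snapshot("top")
A=np.hstack([cv2.resize(a[110:200,210:300],None,fx=4,fy=4),cv2.resize(b[120:210,180:270],None,fx=4,fy=4)])
cv2.imwrite("pics/c3.png",A[:,:,::-1])
for z in (.06,.067,.08,):
  p=proj("side",np.array([t[0],t[1],t[2]-z]));print(-z,(p-[210,110])*4)
print("hole",(proj("side",np.array([.585,.1248,.075]))-[210,110])*4)
```

```text
6.6333 [0.5842 0.1235 0.1699] [ 0.767  0.642 -0.001 -0.   ] 0.02025908218816527 [-0.6  0.1 -1.5]
-0.06 [180.32750225 197.19055963]
-0.067 [180.21441377 205.74896414]
-0.08 [180.00634915 221.4947177 ]
hole [179.24824319 238.44228445]
```

View pics/c3.png

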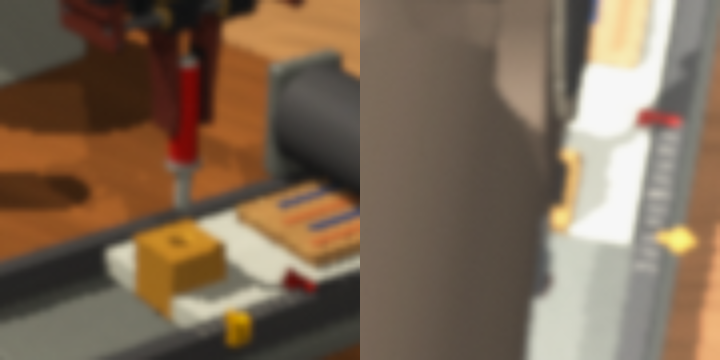

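The side view shows the shank tip at (181,207), in line with the boss-top centre at about (179,241) to within 1 mm or so. Chamfer and clearance allow ±3.5 mm, so I go down gently.

Call:
{"op": "send_rows", "data": {"commands": [{"gripper":1,"slide":[0.6,0,8],"delta_rot":[0,0,0]},{"gripper":1,"slide":[0,0,10],"delta_rot":[0,0,0]},{"gripper":1,"slide":[0,0,6],"delta_rot":[0,0,0]},{"gripper":1,"slide":[0,0,4],"delta_rot":[0,0,0]},{"gripper":1,"slide":[0,0,4],"delta_rot":[0,0,0]},{"gripper":1,"slide":[0,0,3],"delta_rot":[0,0,0]},{"gripper":1,"slide":[0,0,0],"delta_rot":[0,0,0]},{"gripper":1,"slide":[0,0,0],"delta_rot":[0,0,0]}]}}

```text
t: 7.4
tool_pos: [0.585, 0.126, 0.1356]
eef_rot: [0.766, 0.642, 0.0, -0.0]
wrist_force: [0.5, 2.2, -3.8]
opening: 0.0205
finger_force: 45.0
```

Call:
{"op": "send_rows", "data": {"commands": [{"gripper":1,"slide":[0,0,5],"delta_rot":[0,0,0]},{"gripper":1,"slide":[0,0,6],"delta_rot":[0,0,0]},{"gripper":1,"slide":[0,0,6],"delta_rot":[0,0,0]},{"gripper":1,"slide":[0,0,4],"delta_rot":[0,0,0]},{"gripper":1,"slide":[0,0,3],"delta_rot":[0,0,0]},{"gripper":1,"slide":[0,0,2],"delta_rot":[0,0,0]},{"gripper":1,"slide":[0,0,0],"delta_rot":[0,0,0]},{"gripper":1,"slide":[0,0,0],"delta_rot":[0,0,0]}]}}

```text
t: 8.07
tool_pos: [0.5851, 0.1261, 0.1093]
eef_rot: [0.766, 0.642, 0.0, 0.0]
wrist_force: [4.0, 4.6, -4.2]
opening: 0.02
finger_force: 45.0
```

Call:
{"op": "send_rows", "data": {"commands": [{"gripper":1,"slide":[0.7,1,0],"delta_rot":[0,0,0]},{"gripper":1,"slide":[0,0,1],"delta_rot":[0,0,0]},{"gripper":1,"slide":[0,0,1],"delta_rot":[0,0,0]},{"gripper":1,"slide":[0,0,1],"delta_rot":[0,0,0]},{"gripper":1,"slide":[0,0,0],"delta_rot":[0,0,0]}]}}

```text
t: 8.48
tool_pos: [0.5856, 0.126, 0.1064]
eef_rot: [0.767, 0.642, -0.0, -0.0]
wrist_force: [1.6, 2.6, -1.7]
opening: 0.0207
finger_force: 45.0
```

Call:
{"op": "send_rows", "data": {"commands": [{"gripper":1,"slide":[0.5,0.3,0.7],"delta_rot":[0,0,0]},{"gripper":1,"slide":[0,0,0.7],"delta_rot":[0,0,0]},{"gripper":1,"slide":[0,0,0],"delta_rot":[0,0,0]},{"gripper":1,"slide":[0,0,0],"delta_rot":[0,0,0]}]}}

```text
t: 8.82
tool_pos: [0.5859, 0.1261, 0.1062]
eef_rot: [0.767, 0.642, -0.0, -0.0]
wrist_force: [-4.2, 1.2, 11.1]
opening: 0.0206
finger_force: 45.0
```

Call:
{"op": "send_rows", "data": {"commands": [{"gripper":1,"slide":[0,0,0.8],"delta_rot":[0,0,0]},{"gripper":1,"slide":[0,0,0],"delta_rot":[0,0,0]}]}}

```text
t: 8.98
tool_pos: [0.5859, 0.1261, 0.1062]
eef_rot: [0.767, 0.642, 0.0, -0.001]
wrist_force: [-5.4, 1.4, 18.3]
opening: 0.0204
finger_force: 45.0
```

Run:
```python
from h import *
s=sense();t=s["tool_pos"];print(s["t"],np.round(t,4),np.round(s["wrist_force"],1))
a=imaging.snapshot("side");b=imaging.snapshot("top")
cv2.imwrite("pics/s4.png",a[:,:,::-1]);cv2.imwrite("pics/t4.png",b[:,:,::-1])
A=np.hstack([cv2.resize(a[120:200,215:305],None,fx=4.4,fy=4.4,interpolation=2),cv2.resize(b[130:210,215:305],None,fx=4.4,fy=4.4,interpolation=2)])
cv2.imwrite("pics/c4.png",A[:,:,::-1])
S0=cv2.imread("pics/side0.png")[:,:,::-1]
for im in(S0,a):print([x for x in blobs(im,(0,150,110),(6,255,255)) if 270<x[2][0]<295 and 170<x[2][1]<190])
```

```text
8.9833 [0.5859 0.1261 0.1062] [-5.4  1.4 18.3]
[(23, [281, 178, 8, 5], [284.2, 180.1])]
[]
```

View pics/c4.png

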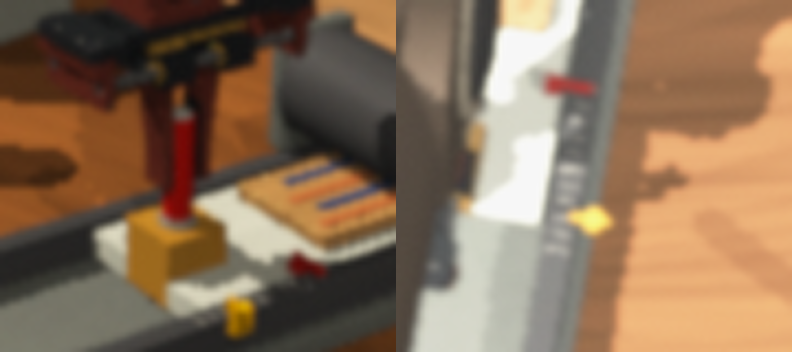

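Seated: the shoulder rests on the boss at crop (178,220), with an 18 N reaction, and the pointer is still home at top pixel (255,150). I ease the preload and pull along the press's -x (tool -y).

Call:
{"op": "send_rows", "data": {"commands": [{"gripper":1,"slide":[0,0,-0.8],"delta_rot":[0,0,0]},{"gripper":1,"slide":[0,-3,0],"delta_rot":[0,0,0]},{"gripper":1,"slide":[0,-4,0],"delta_rot":[0,0,0]},{"gripper":1,"slide":[0,-5,0],"delta_rot":[0,0,0]},{"gripper":1,"slide":[0,-6,0],"delta_rot":[0,0,0]},{"gripper":1,"slide":[0,-6,0],"delta_rot":[0,0,0]},{"gripper":1,"slide":[0,-6,0],"delta_rot":[0,0,0]},{"gripper":1,"slide":[0,0,0],"delta_rot":[0,0,0]}], "force": 58}}

```text
t: 9.75
tool_pos: [0.5574, 0.1319, 0.1063]
eef_rot: [0.766, 0.642, 0.001, 0.001]
wrist_force: [5.9, 1.9, 4.7]
opening: 0.0202
finger_force: 58.0
```

Call:
{"op": "send_rows", "data": {"commands": [{"gripper":1,"slide":[0.3,-6,0],"delta_rot":[0,0,0]},{"gripper":1,"slide":[0.3,-6,0],"delta_rot":[0,0,0]},{"gripper":1,"slide":[0,-6,0],"delta_rot":[0,0,0]},{"gripper":1,"slide":[0,-6,0],"delta_rot":[0,0,0]},{"gripper":1,"slide":[0,-6,0],"delta_rot":[0,0,0]},{"gripper":1,"slide":[0,-5,0],"delta_rot":[0,0,0]},{"gripper":1,"slide":[0,-3,0],"delta_rot":[0,0,0]},{"gripper":1,"slide":[0,0,0],"delta_rot":[0,0,0]}]}}

```text
t: 10.42
tool_pos: [0.5215, 0.1394, 0.1063]
eef_rot: [0.766, 0.642, 0.002, 0.001]
wrist_force: [7.7, 3.3, 1.9]
opening: 0.0202
finger_force: 58.0
```

Run:
```python
from h import *
s=sense();t=s["tool_pos"];print(s["t"],np.round(t,4),np.round(s["wrist_force"],1))
a=imaging.snapshot("side");b=imaging.snapshot("top")
cv2.imwrite("pics/s5.png",a[:,:,::-1]);cv2.imwrite("pics/t5.png",b[:,:,::-1])
A=np.hstack([cv2.resize(a[150:210,230:290],None,fx=6.6,fy=6.6,interpolation=2),cv2.resize(b[145:205,225:285],None,fx=6.6,fy=6.6,interpolation=2)])
cv2.imwrite("pics/c5.png",A[:,:,::-1])
```

```text
10.4167 [0.5215 0.1394 0.1063] [7.7 3.3 1.9]
```

View pics/c5.png

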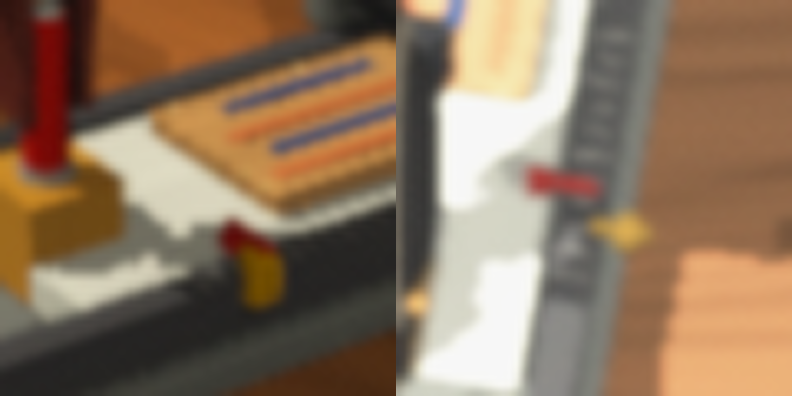

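The pin is still seated, and the bed is about 65 mm out. In the top crop the pointer bar runs from (528,180) to (600,188) and the marker is at (620,230). I measure the remaining gap along the press x.

```bash
cat > gap.py <<'E'
from h import *
def gap(a,b):
    ux=np.array([np.cos(np.radians(-10)),np.sin(np.radians(-10))])
    out={}
    for n,im,ro in(("top",b,(235,140,272,200)),("side",a,(255,165,300,205))):
        x0,y0,x1,y1=ro;h=cv2.cvtColor(im,cv2.COLOR_RGB2HSV).astype(int)[y0:y1,x0:x1];H,S,V=h[...,0],h[...,1],h[...,2]
        R=((H<6)|(H>172))&(S>120)&(V>60)
        if n=="top": Y=(H>14)&(H<34)&(S>110)&(V>100)
        else: Y=(H>16)&(H<34)&(S>150)&(V>90)
        r=[]
        for M,zs in((R,(.058,)),(Y,(.057,.063))):
            k,l,st,c=cv2.connectedComponentsWithStats(M.astype(np.uint8));i=1+np.argmax(st[1:,4])
            p=c[i]+[x0,y0];print(n,st[i].tolist(),np.round(p,1),[np.round(plane(n,*p,z)*1000,1).tolist() for z in zs])
            r.append([plane(n,*p,z)[:2]@ux for z in zs])
        print(n,"gap mm",np.round((r[0][0]-np.array(r[1]))*1000,1))
E
python3 - <<'E'
from gap import *
L=lambda f:cv2.imread(f)[:,:,::-1].copy()
gap(L("pics/side0.png"),L("pics/top0.png"))
print();gap(L("pics/s5.png"),L("pics/t5.png"))
E
```

```text
top [15, 8, 10, 3, 28] [254.2 149.1] [[631.1, 44.1, 58.0]]
top [20, 36, 10, 9, 53] [259.8 179.7] [[547.8, 31.4, 57.0], [547.1, 31.5, 63.0]]
top gap mm [79.8 80.5]
side [26, 12, 8, 6, 28] [284.2 180. ] [[621.4, 40.2, 58.0]]
side [0, 0, 11, 18, 148] [259.2 173.9] [[599.0, 119.4, 57.0], [590.8, 112.0, 63.0]]
side gap mm [35.8 42.6]

top [11, 31, 9, 3, 20] [249.4 172.3] [[568.5, 58.8, 58.0]]
top [20, 37, 10, 7, 41] [259.8 179.5] [[548.4, 31.5, 57.0], [547.7, 31.6, 63.0]]
top gap mm [15.1 15.8]
side [8, 19, 7, 5, 16] [265.3 185.6] [[557.9, 58.1, 58.0]]
side [12, 23, 6, 8, 34] [269.4 191.4] [[543.0, 29.4, 57.0], [535.3, 23.0, 63.0]]
side gap mm [ 9.7 16.1]
```

Call:
{"op": "send_rows", "data": {"commands": [{"gripper":1,"slide":[0.3,-3,0],"delta_rot":[0,0,0]},{"gripper":1,"slide":[0.3,-4,0],"delta_rot":[0,0,0]},{"gripper":1,"slide":[0.2,-4,0],"delta_rot":[0,0,0]},{"gripper":1,"slide":[0,-2,0],"delta_rot":[0,0,0]},{"gripper":1,"slide":[0,0,0],"delta_rot":[0,0,0]},{"gripper":1,"slide":[0,0,0],"delta_rot":[0,0,0]}]}}

```text
t: 11.02
tool_pos: [0.5096, 0.1419, 0.1063]
eef_rot: [0.767, 0.642, 0.003, 0.002]
wrist_force: [8.3, 2.4, 2.1]
opening: 0.0205
finger_force: 58.0
```

Run:
```python
from gap import *
s=sense();t=s["tool_pos"];print(s["t"],np.round(t,4),np.round(s["wrist_force"],1))
a=imaging.snapshot("side");b=imaging.snapshot("top")
cv2.imwrite("pics/s6.png",a[:,:,::-1]);cv2.imwrite("pics/t6.png",b[:,:,::-1])
A=np.hstack([cv2.resize(a[165:205,245:285],None,fx=9.9,fy=9.9,interpolation=2),cv2.resize(b[160:200,235:275],None,fx=9.9,fy=9.9,interpolation=2)])
cv2.imwrite("pics/c6.png",A[:,:,::-1])
gap(a,b)
```

```text
11.0167 [0.5096 0.1419 0.1063] [8.3 2.4 2.1]
top [10, 35, 9, 4, 19] [248.8 176.6] [[556.9, 60.5, 58.0]]
top [19, 37, 11, 7, 42] [259.6 179.5] [[548.4, 31.9, 57.0], [547.7, 31.9, 63.0]]
top gap mm [3.4 4.1]
side [5, 20, 6, 5, 19] [261.9 187.1] [[545.2, 59.6, 58.0]]
side [12, 23, 6, 8, 36] [269.4 191.2] [[543.8, 30.1, 57.0], [536.1, 23.7, 63.0]]
side gap mm [-3.8  2.7]
```

View pics/c6.png

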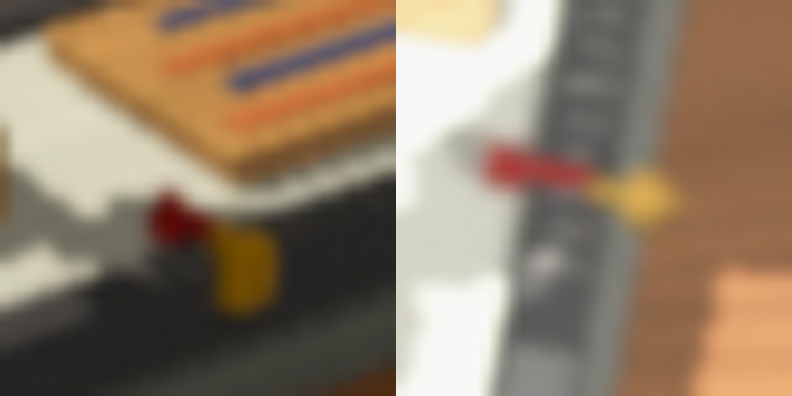

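The pointer (top crop 487,163 to 590,182) now nearly meets the marker (640,196), with about 2–3 mm left. I refine with colour-weighted centroids.

```bash
cat > fine.py <<'E'
from h import *
def fine(b,y0,y1,prt=True):
    f=b.astype(float);R,G,B=f[...,0],f[...,1],f[...,2]
    def cen(w,x0,x1,ya,yb):
        yy,xx=np.mgrid[ya:yb,x0:x1];w=np.clip(w[ya:yb,x0:x1],0,None);return np.array([(w*xx).sum(),(w*yy).sum()])/w.sum()
    nrm=R+G+B+1
    red=np.clip((R-G)/nrm*3-.35,0,1)      # red minus wood/yellow
    yel=np.clip((np.minimum(R,G)-B)/nrm*3-.35,0,1)
    p=cen(red,243,256,y0,y1);m=cen(yel,254,266,174,186)
    ux=np.array([np.cos(np.radians(-10.3)),np.sin(np.radians(-10.3))])
    P,M=plane("top",*p,.060),plane("top",*m,.060)
    print(np.round(p,2),np.round(m,2),"gap",np.round((P-M)[:2]@ux*1000,1), np.round((P-M)*1000,1))
E
python3 - <<'E'
from fine import *
L=lambda f:cv2.imread(f)[:,:,::-1].copy()
fine(L("pics/top0.png"),144,155);fine(L("pics/t1.png"),144,155);fine(L("pics/t4.png"),144,155);fine(L("pics/t5.png"),167,178);fine(L("pics/t6.png"),171,182)
b=L("pics/t6.png");print(b[172:183,243:264,0]);print(b[172:183,243:264,1]);print(b[172:183,243:264,2])
E
```

```text
[252.49 148.85] [259.62 179.6 ] gap 79.3 [83.6 16.7  0. ]
[252.49 148.84] [259.61 179.6 ] gap 79.3 [83.6 16.7  0. ]
[252.17 148.89] [259.66 179.62] gap 79.0 [83.6 17.7  0. ]
[249.47 172.27] [259.59 179.62] gap 15.4 [20.5 26.5  0. ]
[248.53 176.73] [259.57 179.6 ] gap 3.2 [ 8.5 29.2  0. ]
[[207 206 208 208 199 170 129  98  92  99 105 105 103  99 100 111 122 127
  130 137 143]
 [186 192 197 198 188 160 121  95  91  95  98 100  98  97 101 114 124 128
  133 138 142]
 [175 179 180 178 168 144 114  95  93  98 100  97  93  93 103 116 124 127
  131 137 139]
 [171 172 170 166 157 141 123 109 106 112 113 104  92  91 104 119 126 128
  131 136 138]
 [173 172 170 168 164 157 149 141 135 133 130 118 102  95 110 129 141 142
  140 140 141]
 [179 172 169 167 162 157 155 154 155 156 152 141 128 120 131 153 169 170
  162 151 145]
 [191 181 174 167 151 134 130 136 145 152 154 155 158 160 165 183 198 198
  185 166 153]
 [203 196 187 175 149 118 104 110 120 129 135 148 165 175 186 202 214 213
  201 182 164]
 [210 207 200 183 151 113  94  95 100 103 108 122 139 155 177 199 213 211
  200 184 169]
 [211 210 
[... 1428 characters left out ...]
0  86  89  89  83  79  82  94  99  94  87  88 100 112 116 108
   92  77  70]
 [133 100  70  62  63  68  68  67  71  79  84  84  81  84  99 110 110 101
   86  75  71]
 [139 101  72  62  63  64  64  62  63  66  68  70  74  81  94 102  98  89
   81  74  72]
 [159 129 106  94  84  77  74  74  77  78  76  72  73  80  87  92  88  83
   78  74  73]
 [182 167 152 137 115  94  86  88  93  95  90  81  76  77  82  85  86  83
   79  75  73]
 [194 189 181 164 134 102  88  91  93  95  90  84  80  82  85  85  84  82
   79  75  74]
 [196 194 187 167 134 101  87  89  94  93  90  88  89  94  95  89  81  78
   74  71  72]
 [196 195 188 164 126  97  89  94 100 100  97  96  96 102 104  94  82  74
   72  71  72]]
```

The estimates of the remaining gap are 2.4, 2.7 and 3.2 mm. I move just under 3 mm.

Call:
{"op": "send_rows", "data": {"commands": [{"gripper":1,"slide":[0.2,-1.5,0],"delta_rot":[0,0,0]},{"gripper":1,"slide":[0,-1.3,0],"delta_rot":[0,0,0]},{"gripper":1,"slide":[0,0,0],"delta_rot":[0,0,0]},{"gripper":1,"slide":[0,0,0],"delta_rot":[0,0,0]},{"gripper":1,"slide":[0,0,0],"delta_rot":[0,0,0]}]}}

```text
t: 11.53
tool_pos: [0.5071, 0.1425, 0.1063]
eef_rot: [0.767, 0.642, 0.003, 0.002]
wrist_force: [7.7, 1.1, 2.0]
opening: 0.0199
finger_force: 58.0
```

Run:
```python
from fine import *
s=sense();t=s["tool_pos"];print(s["t"],np.round(t,4),np.round(s["wrist_force"],1),s["opening"])
a=imaging.snapshot("side");b=imaging.snapshot("top")
A=np.hstack([cv2.resize(a[140:205,225:290],None,fx=6,fy=6,interpolation=2),cv2.resize(b[160:199,240:279],None,fx=10,fy=10,interpolation=2)])
cv2.imwrite("pics/c7.png",A[:,:,::-1])
fine(b,172,183)
```

```text
11.5333 [0.5071 0.1425 0.1063] [7.7 1.1 2. ] 0.019902473278097733
[248.52 177.74] [259.54 179.61] gap 0.5 [ 5.8 29.2  0. ]
```

View pics/c7.png

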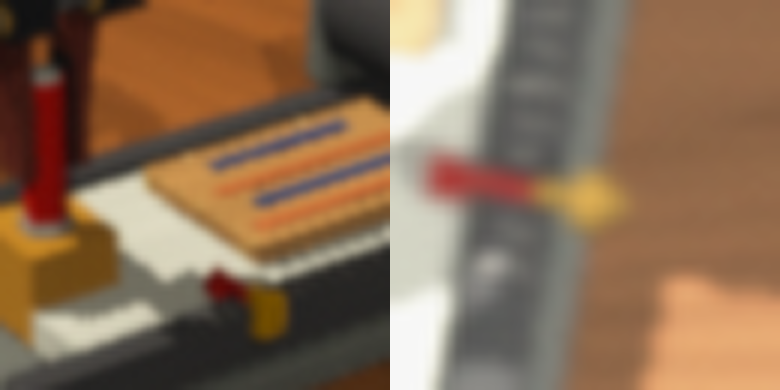

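The top crop shows the pointer (430,175 to 535,190) running straight into the marker (590,200), with about 0.5 mm between them. The pin is seated and gripped, so I hand in.

```bash
python3 -c "
from workcell import ticket
print(ticket.hand_in())"
```

```text
the job is handed in; nothing more can be done
None
```

The job is handed in (result not shown): the red pin is seated to its shoulder in the socket, and the bed is held out by the gripped pin with its pointer within about 1 mm of the yellow marker, about 12 s into the 53 s allowed.

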